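# Load the spool rack, then open the thread-lubricant pot

## Task

Get the thread-lubricating corner ready: first stand the short spool upright in the empty rack pocket with two studs and let go of it, then stand the tall spool in the pocket with three studs and let go. Then take the black twist cap off the metal pot: nobody remembers which way it loosens, so find out by trying one way and then the other, and lift it off once it is free. Finish while still holding the cap in the gripper, upright and still, straight above its pot and about a hand's breadth up; leave everything else where it stands.

Things in the scene. Friction and masses are not known exactly. Their poses are not given: they have to be found in the camera images.
- rack: Fixed wooden board 8 mm thick, 100 mm deep and 226 mm long, with a 30 mm high back rail, on which the three pockets stand side by side (68 mm apart) along its y axis in an order that changes. Origin under the middle pocket's place, on the ironing top; x points to the back rail, z up.
- pocket_1: Fixed light wooden block, 78 (x) by 64 (y) by 22 mm high, on the rack board, with a round pocket 47 mm wide, 14 mm deep, and ONE steel stud (9 mm wide, 3 mm high) on its top in front of (-x of) the pocket. Origin on the pocket's axis at the block's underside, 8 mm above the ironing top; pocket floor at z = +8 mm, mouth at +22 mm of this frame; x, y as the rack's. Holds the first spool.
- pocket_2: As pocket_1 but with TWO studs; empty at the start. Same frame: pocket floor at z = +8 mm, mouth at +22 mm. Receives the short spool.
- pocket_3: As pocket_1 but with THREE studs; empty at the start. Same frame: pocket floor at z = +8 mm, mouth at +22 mm. Receives the tall spool.
- short_spool: Loose thread spool with white end discs, 33 mm diameter, 46 mm tall (the shortest), 20 g, standing upright on the ironing top in front of the rack. Each end disc is 8 mm thick or a little more, 32 mm across; thread between them 26 mm across. Origin at the centre of its underside, z up its axis.
- tall_spool: Loose thread spool with white end discs, 42 mm diameter, 68 mm tall, 40 g, standing upright on the ironing top in front of the rack. End discs 8 to 10 mm thick, 41 mm across; thread between 37 mm across. Origin at the centre of its underside, z up its axis.
- first_spool: Bystander: spool 36 mm in diameter, 60 mm tall, standing in pocket_1 since before. Origin at the centre of its underside. Must stay there.
- pot: Fixed square aluminium pot, 86 by 86 mm, flat top at 60 mm, with a foot flange (4 mm high, screwed down) reaching to 62 mm either side along its y axis. Origin at the centre of its underside, z up.
- cap: Black plastic cap on the middle of the pot's top: bottom flange 54 mm across, 4 mm high, on it a finely ribbed round grip 44 mm in diameter, 28 mm high; 80 g. Origin on its axis at the flange's underside, 60 mm above the ironing top while closed; z up. Its steel stem reaches 30 mm down into the pot. It loosens clockwise or counter-clockwise: this changes from start to start and cannot be seen.
- cap_key (a point): Hidden cross-key on the cap's stem, 13.5 mm below the cap's origin, locking it like a quarter-turn thread. Turned the wrong way the cap meets a hard stop after 0.1 to 0.45 rad (torque rises, or fingers slip). The right way it turns almost freely; turned 1.3 to 1.6 rad it lifts straight up; it stops soon after. Locked, it lifts about 1 mm only.
- chalk: Bystander: loose flat white chalk triangle, 40 x 43 x 8 mm, lying between the spools. Origin at the centre of its underside.
- wax: Bystander: loose beeswax disc, 34 mm across, 12 mm high. Origin at the centre of its underside.
- white_cone: Bystander: loose white thread cone, 58 mm across, 100 mm tall, standing at the back behind the rack. Origin at the centre of its underside.
- sewing_clip: Bystander: loose sewing clip 12 x 34 x 12 mm at the left. Origin at the centre of its underside.

How it is judged:
By the outcome, as a careful person would: the job done as asked, in the order asked, and still so for the second after the job is handed in, while the arm keeps its last pose, push and grip.
It also fails if it takes over 64 s, if anything falls off the work surface, if the arm or the gripper's body presses on something with over 40 N, if the wrist force passes 120 N, or if a joint passes its speed limit or range.

## Robot

A 6-joint arm with a two-finger parallel gripper is mounted at the origin on a cart in front of the work surface, level with it; the furniture and walls round the work are solid. World frame = base frame: x ahead of the robot, y to its left, z up, the work surface at z = 0. Lengths are in mm, angles in rad, forces in N, time in s.
With the tool pointing down it reaches from about 325 to 875 mm from the base axis. Payload 4.4 kg.
Tool frame: the origin (TCP) lies on the centre line of the jaws, within the pads' length; the fingertips stand ahead of it and the grasp point (between the pads) lies 6 mm ahead of it (ctrl.tcp_to_tips is the z of the fingertips in the tool frame, in mm); z points along the fingers, y is the line along which they close (so a half turn about z gives the same grasp; the last joint's range is limited). The gripper opens to 85 mm and grips with 20 to 120 N. Pads are 22 mm wide; open, the fingers measure 114 mm over their backs; the gripper's body (76 mm by 85 mm) begins 54 mm behind the grasp point. The pads swing forward as they close: fully open they stand 13 mm farther back than shut.
Start: joints at [1.065, 0.207, 1.542, -0, 1.393, -0.15], TCP at [200.305, 538.985, 219.182] pointing down, gripper open.
Joint ranges: [-2.73, 2.73], [-0.86, 2.22], [0.23, 2.46], [-1.11, 4.25], [0.08, 2.63], [-2.82, 2.82]. Speed limits (rad/s): [2.79, 2.79, 3.14, 3.14, 3.14, 3.14].

## Interface

Orientations are given as a 3x3 rotation matrix whose columns are the frame's x, y, z axes.
In Python, from plant import ctrl, sensors, optics gives the robot as it stands. Calls block until the motion is done:
- ctrl.move_ptp(position, orientation): joint-space move of the TCP to a pose.
- ctrl.move_l(position, rot=None, vel=150, threshold=None): straight line of the TCP; rot=None keeps the orientation; vel is the mean speed in mm/s. With threshold (N) it stops when the force on the tool has changed by that much, and returns True; else False.
- ctrl.set_joints(angles): joint-space move.
- ctrl.gripper_to(opening, force=None): finger opening in mm; force is the grip in N (None keeps the last); returns when the fingers have stopped.
- ctrl.hold(seconds).
- ctrl.solve_ik(position, orientation): joint angles nearest the present ones, or None.
- sensors.read_state(): the state.
- optics.grab_frame(name): name is "side" or "top"; returns (picture, depth): 384x512x3 uint8, red, green, blue; 384x512 float32, mm along the optical axis (not along the pixel's ray), 0 where there is no reading.
- optics.camera_params(name): a dict with "mtx" (3x3 intrinsics, pixels), "R" (3x3) and "t" (3): a world point X has camera coordinates R X + t. Camera axes: x right, y down, z forward; pixel columns grow to the right and rows downward; lengths in mm; the calibration is good to about 2 mm. A picture is of the moment at which its call begins. camera_params takes no time and is no camera call.
A pose or a line that the arm cannot do raises ctrl.MotionError and nothing moves.
- ctrl.finish_job(): hands the job in; it is judged then, once.
The state is a dict: "t": time; "q": joint angles; "qvel": joint speeds; "tau": joint torques, N m; "eef_pos": TCP position; "eef_rot": TCP orientation; "force": force on the tool from outside, world axes, zero at the start; "wrist_torque": the same for the moment, N m; "grip_width": finger opening in mm; "grasp_force": force on a finger pad.
Only numpy, scipy, OpenCV 4.12 (cv2) and the standard library are available. Lean on these libraries where they do the work, as an engineer would, in place of code of your own. Each camera call takes 0.05 s, during which the arm holds its last target. There are 200 camera calls.

## Working session

There is one attempt and no reset: what is moved stays moved. The work goes in short steps, each a Python script; the robot and the scene stay as the last script left them, time stands still between calls to the robot, and variables do not carry over. Pictures are saved under pics/ and viewed, at most 10 in all, crops included, and the job is handed in when it is done.

```bash
ls; mkdir -p pics; python3 - <<'E'
from plant import ctrl, sensors, optics
import cv2, numpy as np
for n in ("top","side"):
    p,d=optics.grab_frame(n); cv2.imwrite(f"pics/{n}0.png",p[:,:,::-1]); np.save(f"pics/{n}0.npy",d)
    c=optics.camera_params(n); print(n,c["mtx"].round(1).tolist(),c["R"].round(3).tolist(),c["t"].round(1))
s=sensors.read_state();print(s["t"],s["eef_rot"],ctrl.tcp_to_tips,s["grip_width"])
E
```

```text
pics
top [[354.6, 0.0, 256.8], [0.0, 354.6, 189.9], [0.0, 0.0, 1.0]] [[0.022, -1.0, -0.002], [-0.985, -0.021, -0.169], [0.169, 0.005, -0.986]] [ 99.2 594.9 824.4]
side [[394.5, 0.0, 249.0], [0.0, 394.5, 186.9], [0.0, 0.0, 1.0]] [[-0.989, -0.144, -0.009], [-0.073, 0.552, -0.831], [0.125, -0.822, -0.556]] [625.2  26.4 895.6]
0.1 [[-9.37361012e-01  3.48357999e-01 -1.01893904e-03]
 [ 3.48359344e-01  9.37359280e-01 -1.82940314e-03]
 [ 3.17824749e-04 -2.06976812e-03 -9.99997808e-01]] 25.0 85.41764343774538
```

View pics/top0.png

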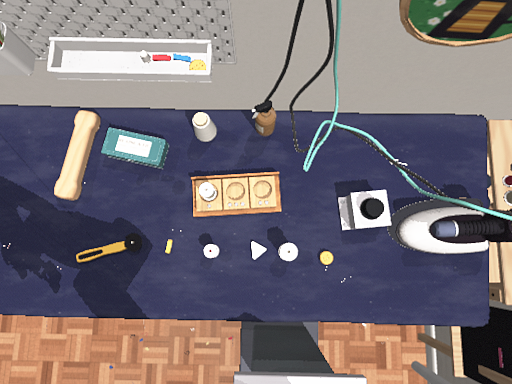

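View pics/side0.png

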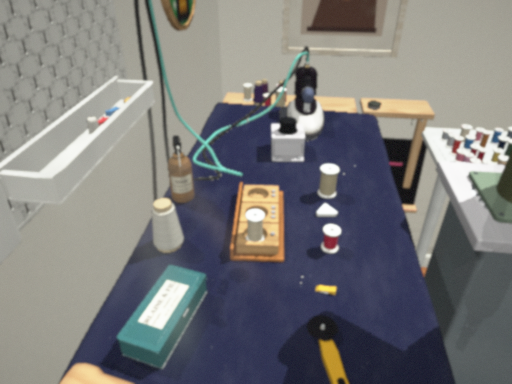

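```bash
cat > h.py <<'E'
from plant import ctrl, sensors, optics
import cv2, numpy as np
def cloud(n,d):
    c=optics.camera_params(n);v,u=np.indices(d.shape);K=c["mtx"]
    P=np.stack([(u-K[0,2])/K[0,0]*d,(v-K[1,2])/K[1,1]*d,d],-1)
    return (P-c["t"])@c["R"]
def R(th): # tool down; closing axis y at angle th from world y
    c,s=np.cos(th),np.sin(th)
    return np.array([[-c,-s,0],[-s,c,0],[0,0,-1.]])
E
python3 - <<'E'
from h import *
p=cv2.imread("pics/top0.png");d=np.load("pics/top0.npy");W=cloud("top",d)
a=cv2.resize(p[165:225,185:290],None,fx=6,fy=6,interpolation=cv2.INTER_CUBIC)
cv2.imwrite("pics/c1.png",a)
def blob(name,u0,u1,v0,v1,zlo,zhi):
    w=W[v0:v1,u0:u1].reshape(-1,3);m=(w[:,2]>zlo)&(w[:,2]<zhi)&(d[v0:v1,u0:u1].ravel()>0);w=w[m]
    (c,sz,an)=cv2.minAreaRect(w[:,:2].astype(np.float32)); cc,r=cv2.minEnclosingCircle(w[:,:2].astype(np.float32))
    print(name,len(w),"mean",w.mean(0).round(1),"rect",np.round(c,1),np.round(sz,1),round(an,1),"circ",np.round(cc,1),round(r,1),"z90",np.percentile(w[:,2],90).round(1))
for s in [("short?",200,222,240,262,35,60),("tall?",276,302,240,266,55,85),("tall_alt",200,222,240,262,55,85),("first",196,220,180,204,55,95),("rackblocks",190,284,170,220,24,36),("rail",190,284,168,220,32,50),("pot",335,395,185,235,52,68),("cap",355,388,193,222,85,100),("flange",340,352,190,232,2,12),("wax",318,335,248,268,6,20),("chalk",248,268,238,262,4,14)]: blob(*s)
z=W[...,2]
for v in range(190,250,8): print(v,z[v,380:480:6].round(0).astype(int))
for v in range(118,205,8): print(v,z[v,300:420:8].round(0).astype(int))
print(W[208,[385,390,395,400]].round())
E
```

```text
short? 147 mean [443.7 222.4  46.1] rect [444.  222.8] [28.6 32. ] 1.2 circ [443.8 222.8] 16.6 z90 48.3
tall? 248 mean [446.   35.5  68.6] rect [446.9  35.5] [39.5 37.7] 0.7 circ [445.9  35.4] 20.9 z90 70.6<stdin>:8: RuntimeWarning: Mean of empty slice.
  ret = um.true_divide(
Traceback (most recent call last):
IndexError: index -1 is out of bounds for axis 0 with size 0
```

View pics/c1.png

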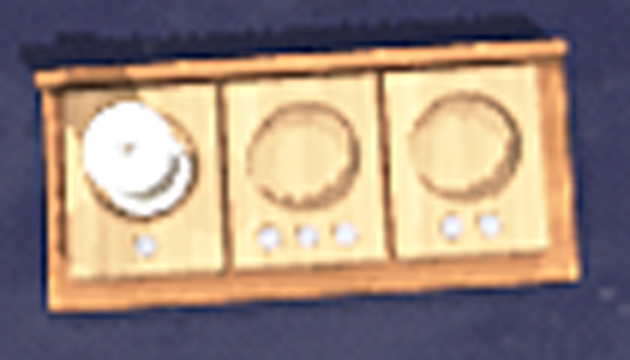

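```bash
python3 - 2>&1 <<'E'
from h import *
d=np.load("pics/top0.npy");W=cloud("top",d);c=optics.camera_params("top");C=-c["R"].T@c["t"];z=W[...,2]
def blob(name,u0,u1,v0,v1,zlo,zhi,proj=None):
    w=W[v0:v1,u0:u1].reshape(-1,3);m=(w[:,2]>zlo)&(w[:,2]<zhi)&(d[v0:v1,u0:u1].ravel()>0);w=w[m]
    if len(w)<5: print(name,"none");return
    if proj is not None: w=C+(w-C)*((proj-C[2])/(w[:,2]-C[2]))[:,None]
    f=w[:,:2].astype(np.float32);(q,sz,an)=cv2.minAreaRect(f); cc,r=cv2.minEnclosingCircle(f)
    print(name,len(w),"mean",w.mean(0).round(1),"rect",np.round(q,1),np.round(sz,1),round(an,1),"circ",np.round(cc,1),round(r,1),"z50",np.median(w[:,2]).round(1))
for s in [("first",196,220,180,204,60,95),("rackblocks",190,284,170,220,27,33),("rack",190,284,170,220,5,45),("rail",190,284,168,185,34,50),("hole3",226,245,180,201,10,25,30),("hole2",252,273,178,199,10,25,30),("pot",335,395,185,235,54,66),("cap",355,388,193,222,85,100),("flange",330,352,186,236,2,12),("wax",318,335,248,268,6,20),("chalk",248,268,238,262,4,14)]: blob(*s)
for v in range(190,250,8): print(v,z[v,380:480:6].round(0).astype(int))
print(W[208,[385,390,395,400,405]].round())
m=(z>35)&(d>0); 
for v in range(118,205,8): print(v,z[v,290:420:8].round(0).astype(int))
print(z[183:200:2,252:275].round().astype(int))
E
```

```text
first 172 mean [588.3 234.4  76.5] rect [588.6 234.4] [33.4 33.9] 46.7 circ [588.6 234.8] 17.9 z50 76.5
rackblocks 1593 mean [591.  165.8  30.6] rect [593.4 167.4] [ 89.4 224.4] 4.8 circ [608.3 168.5] 115.5 z50 30.6
rack 3297 mean [587.1 161.8  22.7] rect [592.5 165.1] [126.9 230.4] 3.7 circ [581.2 164.4] 126.4 z50 28.4
rail 7 mean [625.3 127.1  34.8] rect [629.1 143.8] [ 20.5 144. ] 0.2 circ [618.8 143.7] 72.0 z50 34.6
hole3 259 mean [593.5 166.8  30. ] rect [593.6 167.2] [43.6 45.5] 1.2 circ [593.6 167. ] 23.0 z50 30.0
hole2 254 mean [599.3  99.5  30. ] rect [599.6  99.7] [45.1 43.3] 45.9 circ [599.2  99.4] 23.1 z50 30.0
pot 925 mean [ 550.7 -159.3   61.1] rect [ 552.5 -162.9] [86.2 87.5] 6.6 circ [ 552.8 -162.6] 60.1 z50 61.1
cap 298 mean [ 551.7 -161.5   92.6] rect [ 552.3 -162.2] [43.8 43.2] 47.1 circ [ 552.2 -162.3] 22.8 z50 92.8
flange 468 mean [ 548.1 -105.8    4.5] rect [ 552.1 -104.8] [ 54.9 128.2] 89.0 circ [ 552.5 -104.4] 68.0 z50 4.1
wax 147 mean [433.3 -63.4  12. ] rect [433.3 -63.9] [32.1 32.3] 22.7 circ [433.4 -63.7] 16.9 z50 12.1
chalk 169 mean [448.2 109.7   9.1] re
[... 1580 characters left out ...]
 25  31  29  30  32]
 [ 34  20  17  17  20  14  17  16  16  15  19  14  17  19  17  17  16  20
   18  34  30  31  32]
 [ 31  18  18  17  16  17  17  16  20  19  17  14 913  18  17  15  17  14
   16  23  31  30  31]
 [ 35  19  17  18  18  17  14  16  16  20  18  18  18  16  17  21  19  15
   16  29  29  29  31]
 [ 34  31  15  14  21  17  14  17  16  18  19  17  20  15  18  15  17  20
   16  31  31  30  32]
 [ 31  30  33  31  18  17  17  15  18  16  17  20  18  17  15  18  17  29
   32  34 913  29  30]
 [ 32  29  34  32  33  30  32  15  16  18  16  19  16  17  29  31  30  33
   31  32  29  29  33]
 [ 30  31  33  34  31  29  32  31  31  29  31  29  31  32  33  32  31  30
   30  31  31  30  30]]
```

```bash
python3 - 2>&1 <<'E'
from h import *
def best(pos,th):
    r=[]
    for k in (-np.pi,-np.pi/2,0,np.pi/2,np.pi):
        q=ctrl.solve_ik(np.array(pos),R(th+k)); r.append((round(th+k,2),None if q is None else np.round(q,2).tolist()))
    return r
for nm,p in [("short",[443.8,222.8,48]),("p2",[599.3,99.5,66]),("tall",[446,35.4,69]),("p3",[593.6,167,87]),("cap",[552.2,-162.3,93])]:
    print(nm); [print("  ",x) for x in best(p,0.084)]
E
```

```text
short
   (-3.06, [0.29, 0.26, 1.87, -0.0, 1.01, 1.78])
   (-1.49, [0.29, 0.26, 1.87, -0.0, 1.01, 0.21])
   (0.08, [0.29, 0.26, 1.87, -0.0, 1.01, -1.36])
   (1.65, None)
   (3.23, [0.29, 0.26, 1.87, -0.0, 1.01, 1.78])
p2
   (-3.06, [0.02, 0.44, 1.58, -0.0, 1.12, 1.51])
   (-1.49, [0.02, 0.44, 1.58, -0.0, 1.12, -0.06])
   (0.08, [0.02, 0.44, 1.58, -0.0, 1.12, -1.63])
   (1.65, None)
   (3.23, [0.02, 0.44, 1.58, -0.0, 1.12, 1.51])
tall
   (-3.06, [-0.11, 0.13, 1.98, -0.0, 1.03, 1.37])
   (-1.49, [-0.11, 0.13, 1.98, -0.0, 1.03, -0.2])
   (0.08, [-0.11, 0.13, 1.98, -0.0, 1.03, -1.77])
   (1.65, None)
   (3.23, [-0.11, 0.13, 1.98, -0.0, 1.03, 1.37])
p3
   (-3.06, [0.13, 0.43, 1.55, -0.0, 1.17, 1.62])
   (-1.49, [0.13, 0.43, 1.55, -0.0, 1.17, 0.05])
   (0.08, [0.13, 0.43, 1.55, -0.0, 1.17, -1.52])
   (1.65, None)
   (3.23, [0.13, 0.43, 1.55, -0.0, 1.17, 1.62])
cap
   (-3.06, [-0.44, 0.34, 1.65, -0.0, 1.15, 1.05])
   (-1.49, [-0.44, 0.34, 1.65, -0.0, 1.15, -0.52])
   (0.08, [-0.44, 0.34, 1.65, -0.0, 1.15, -2.09])
   (1.65, [-0.44, 0.34, 1.65, -0.0, 1.15, 2.62])
   (3.23, [-0.44, 0.34, 1.65, -0.0, 1.15, 1.05])
```

```bash
python3 - 2>&1 <<'E'
from h import *
r=R(0.084);x,y=443.8,222.8
ctrl.gripper_to(60,force=25)
ctrl.move_ptp(np.array([x,y,110]),r)
print(ctrl.move_l(np.array([x,y,48.]),vel=120,threshold=8))
ctrl.gripper_to(20,force=25)
s=sensors.read_state();print(s["t"],s["grip_width"],s["grasp_force"],s["eef_pos"].round(1) if hasattr(s["eef_pos"],'round') else s["eef_pos"])
ctrl.move_l(np.array([x,y,112.]),vel=200)
ctrl.move_l(np.array([599.3,99.5,112.]),vel=250)
for n in ("top","side"):
    p,d=optics.grab_frame(n); cv2.imwrite(f"pics/{n}1.png",p[:,:,::-1]); np.save(f"pics/{n}1.npy",d)
s=sensors.read_state();print(s["t"],s["grip_width"],s["grasp_force"],s["eef_pos"])
c=cv2.resize(cv2.imread("pics/side1.png")[120:280,190:350],None,fx=3,fy=3);t=cv2.resize(cv2.imread("pics/top1.png")[140:240,200:300],None,fx=4.8,fy=4.8)[:480]
cv2.imwrite("pics/c2.png",cv2.resize(np.hstack([c,t]),(800,400)))
E
```

```text
False
3.1333 20.025334951672633 0.0 [444.  222.8  48.3]
4.6417 20.041324024847242 0.0 [597.70925903 100.61606964 111.40743691]
```

View pics/c2.png

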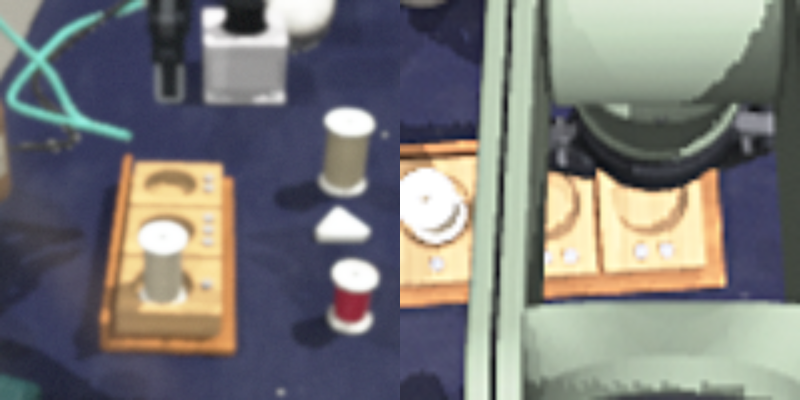

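```bash
python3 - 2>&1 <<'E'
from h import *
s=sensors.read_state();print(s["t"],s["eef_pos"],np.round(s["eef_rot"],3).tolist())
c=optics.camera_params("side")
for z in (70,80,86,90,100,111):
    p=c["mtx"]@(c["R"]@np.array([598,100.6,z])+c["t"]);print(z,(p[:2]/p[2]).round(1))
W=cloud("side",np.load("pics/side1.npy"))
for v in range(146,170,2): print(v,W[v,252:264:3].round().astype(int).tolist())
d=np.load("pics/top1.npy");W=cloud("side",np.load("pics/side1.npy"));W0=cloud("side",np.load("pics/side0.npy"))
for w in (W,W0):
    q=w[220:256,318:346].reshape(-1,3);q=q[(q[:,2]>38)&(q[:,2]<60)];print(len(q),q.mean(0))
E
```

```text
4.6417 [597.70925903 100.61606964 111.40743691] [[-0.996, -0.085, -0.002], [-0.085, 0.996, 0.0], [0.002, 0.0, -1.0]]
70 [257.5 177.7]
80 [257.5 173.7]
86 [257.5 171.3]
90 [257.5 169.7]
100 [257.5 165.7]
111 [257.5 161.1]
146 [[607, 119, 156], [600, 125, 159], [594, 125, 160], [589, 117, 156]]
148 [[607, 118, 151], [600, 127, 156], [594, 122, 154], [589, 117, 152]]
150 [[607, 117, 146], [600, 125, 150], [594, 127, 152], [589, 115, 146]]
152 [[607, 119, 142], [600, 125, 146], [594, 125, 146], [589, 116, 142]]
154 [[607, 120, 138], [600, 124, 141], [594, 124, 141], [589, 116, 137]]
156 [[607, 120, 134], [600, 123, 136], [594, 123, 136], [589, 118, 134]]
158 [[607, 118, 128], [600, 125, 132], [594, 124, 132], [589, 117, 129]]
160 [[637, -93, 1], [629, -93, 1], [621, -94, 1], [614, -96, 0]]
162 [[636, -83, 0], [628, -84, 0], [620, -83, 1], [612, -84, 1]]
164 [[634, -71, 1], [626, -70, 2], [618, -71, 2], [611, -75, 1]]
166 [[633, -61, 1], [625, -64, 0], [618, -65, 0], [610, -65, 0]]
168 [[632, -54, -1], [624, -53, 1], [616, -52, 2], [609, -55, 1]]
177 [442.99286538 225.85045147  45.87847209]
178 [442.89321333 225.94041506  45.80037015]
```

The side view shows the spool still standing on the table (crop ~350,295). The fingertips, at about (170,100) in the crop, are at z≈127 while the TCP reads 111. So the tips sit about 41 mm higher than the nominal value says. I'll retry lower, guarded by a contact threshold.

```bash
python3 - 2>&1 <<'E'
from h import *
r=R(0.084);x,y=443.8,222.8
ctrl.move_l(np.array([x,y,75.]),vel=280)
ctrl.gripper_to(50,force=25)
print("contact",ctrl.move_l(np.array([x,y,8.]),vel=80,threshold=4))
s=sensors.read_state();print(s["t"],s["eef_pos"],s["force"])
p,d=optics.grab_frame("side"); cv2.imwrite("pics/side2.png",p[:,:,::-1]); np.save("pics/side2.npy",d)
ctrl.gripper_to(20,force=25)
s=sensors.read_state();print(s["t"],s["grip_width"],s["grasp_force"],s["eef_pos"])
p,d=optics.grab_frame("side"); cv2.imwrite("pics/side3.png",p[:,:,::-1]); np.save("pics/side3.npy",d)
cv2.imwrite("pics/c3.png",np.hstack([cv2.resize(cv2.imread(f"pics/side{i}.png")[180:270,280:370],None,fx=4.4,fy=4.4) for i in (2,3)]))
E
```

```text
contact False
6.9 [444.39759839 222.98391617   8.4499831 ] [-0.33942188 -0.68007408  0.04970802]
7.275 29.30487253094226 24.50184914167039 [444.54895221 223.0332482    8.81413041]
```

View pics/c3.png

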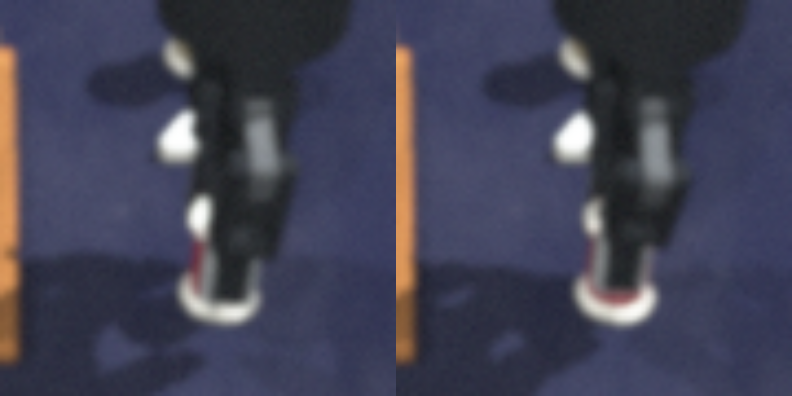

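```bash
python3 - 2>&1 <<'E'
from h import *
for i in (2,3):
    W=cloud("side",np.load(f"pics/side{i}.npy"))
    for v in range(226,256,2): print(v,[tuple(a) for a in W[v,[325,329,332,335]].round().astype(int).tolist()])
E
```

```text
226 [(454, 215, 45), (453, 275, 94), (449, 289, 106), (444, 288, 105)]
228 [(454, 223, 47), (453, 279, 93), (449, 287, 100), (444, 287, 101)]
230 [(454, 227, 46), (452, 280, 90), (448, 287, 96), (443, 286, 96)]
232 [(454, 237, 48), (452, 285, 89), (446, 274, 81), (441, 273, 81)]
234 [(453, 229, 38), (452, 283, 83), (446, 278, 80), (441, 277, 80)]
236 [(453, 232, 35), (451, 282, 78), (446, 281, 78), (441, 278, 76)]
238 [(453, 232, 30), (451, 280, 72), (445, 278, 71), (440, 280, 73)]
240 [(454, 252, 42), (448, 263, 52), (443, 262, 52), (438, 261, 53)]
242 [(454, 255, 40), (448, 263, 48), (442, 260, 46), (437, 261, 48)]
244 [(454, 257, 37), (447, 262, 43), (442, 261, 42), (437, 264, 45)]
246 [(453, 256, 31), (447, 262, 38), (441, 259, 36), (436, 261, 38)]
248 [(453, 256, 27), (446, 260, 31), (441, 260, 32), (435, 255, 28)]
250 [(450, 236, 4), (443, 237, 5), (437, 237, 6), (431, 232, 2)]
252 [(450, 240, 2), (442, 238, 1), (437, 239, 2), (431, 235, 0)]
254 [(450, 243, 0), (443, 244, 2), (437, 242, 1), (431, 241, 0)]
226 [(454, 215, 45), (453, 278, 96), (449, 284, 102), (443, 279, 99)]
228
[... 248 characters left out ...]
69, 72), (440, 270, 74)]
236 [(454, 246, 47), (448, 254, 54), (442, 248, 50), (437, 251, 53)]
238 [(454, 244, 41), (447, 252, 48), (442, 251, 48), (437, 250, 48)]
240 [(454, 246, 37), (447, 251, 43), (442, 252, 44), (435, 244, 37)]
242 [(453, 245, 31), (446, 252, 38), (441, 250, 37), (435, 244, 33)]
244 [(452, 244, 26), (446, 252, 34), (441, 252, 34), (434, 243, 27)]
246 [(451, 233, 11), (445, 246, 24), (439, 246, 24), (432, 229, 10)]
248 [(450, 232, 5), (443, 237, 10), (437, 234, 9), (431, 230, 5)]
250 [(450, 237, 5), (443, 239, 7), (437, 235, 4), (431, 236, 6)]
252 [(450, 239, 1), (442, 239, 2), (437, 239, 3), (431, 237, 1)]
254 [(450, 244, 1), (442, 242, 0), (437, 241, -1), (431, 241, 0)]
```

```bash
python3 - 2>&1 <<'E'
from h import *
ctrl.move_l(np.array([443.8,222.8,75.]),vel=200)
s=sensors.read_state();print(s["grip_width"],s["grasp_force"])
ctrl.move_l(np.array([599.8,99.6,75.]),vel=250)
ctrl.hold(0.15)
p,d=optics.grab_frame("side"); cv2.imwrite("pics/side4.png",p[:,:,::-1]); np.save("pics/side4.npy",d)
s=sensors.read_state();print(s["t"],s["eef_pos"],s["grip_width"])
ctrl.move_l(np.array([599.8,99.6,45.]),vel=150)
print("contact",ctrl.move_l(np.array([599.8,99.6,22.5]),vel=50,threshold=2.5))
s=sensors.read_state();print(s["t"],s["eef_pos"],s["force"],s["grip_width"])
p,d=optics.grab_frame("side"); cv2.imwrite("pics/side5.png",p[:,:,::-1])
cv2.imwrite("pics/c4.png",np.hstack([cv2.resize(cv2.imread(f"pics/side{i}.png")[130:240,215:315],None,fx=4,fy=4) for i in (4,5)]))
E
```

```text
29.301582383742694 24.720441912068054
8.95 [598.65184621 100.66610874  74.83521928] 29.38456041046727
contact True
9.7333 [600.21953639  99.0048377   24.47553237] [ 0.7060167  -1.83400329  2.19508653] 29.678289068140163
```

View pics/c4.png

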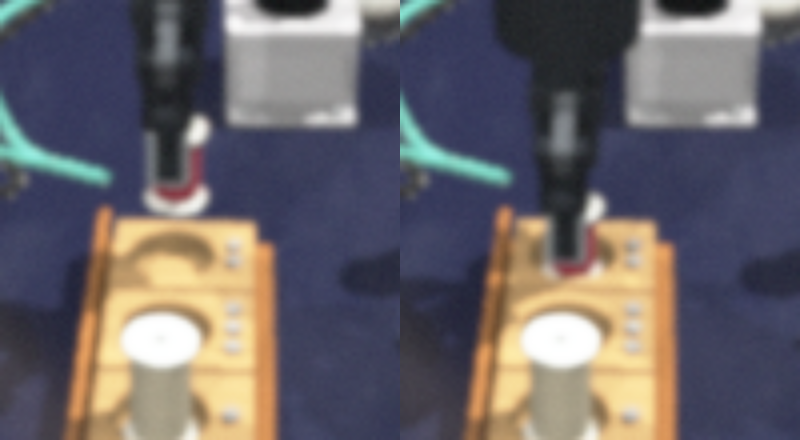

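```bash
python3 - 2>&1 <<'E'
from h import *
e=sensors.read_state()["eef_pos"]
ctrl.gripper_to(48,force=25)
ctrl.move_l(np.array([599.8,99.6,95.]),vel=150)
th=0.084-np.pi/2
ctrl.gripper_to(65)
ctrl.move_ptp(np.array([446,35.4,95.]),R(th))
ctrl.hold(0.2)
for n in ("top","side"):
    p,d=optics.grab_frame(n); cv2.imwrite(f"pics/{n}6.png",p[:,:,::-1]); np.save(f"pics/{n}6.npy",d)
s=sensors.read_state();print(s["t"],s["eef_pos"],np.round(s["q"],2))
c=cv2.resize(cv2.imread("pics/side6.png")[130:240,215:345],(473,400));t=cv2.resize(cv2.imread("pics/top6.png")[165:265,215:295],(320,400))
cv2.imwrite("pics/c5.png",np.hstack([c,t]))
W=cloud("top",np.load("pics/top6.npy"));q=W[170:210,245:285].reshape(-1,3);q=q[(q[:,2]>56)&(q[:,2]<70)];print(len(q),q.mean(0).round(1), cv2.minEnclosingCircle(q[:,:2].astype(np.float32)) if len(q) else "")
E
```

```text
12.625 [446.2474293   35.4638247   94.97325645] [-0.11  0.09  1.96  0.    1.09 -0.2 ]
137 [599.4  99.8  62.5] ((599.58935546875, 99.9893569946289), 16.49650001525879)
```

View pics/c5.png

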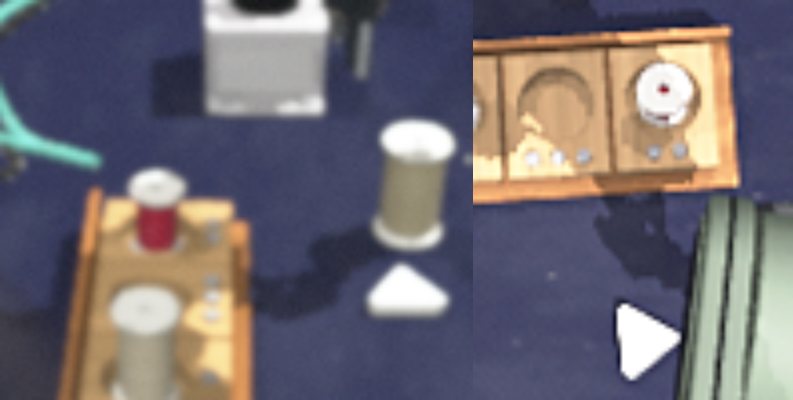

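```bash
python3 - 2>&1 <<'E'
from h import *
r=R(0.084-np.pi/2)
print("contact",ctrl.move_l(np.array([446,35.4,28.]),vel=110,threshold=6))
e0=sensors.read_state()["eef_pos"]
ctrl.gripper_to(25,force=25)
s=sensors.read_state();print(s["t"],s["grip_width"],s["grasp_force"],e0,s["eef_pos"])
ctrl.move_l(np.array([446,35.4,100.]),vel=200)
print(ctrl.move_l(np.array([593.6,167.,100.]),vel=220))
ctrl.hold(0.4)
s=sensors.read_state();print(s["t"],s["grip_width"],s["eef_pos"],s["force"])
for n in ("top","side"):
    p,d=optics.grab_frame(n); cv2.imwrite(f"pics/{n}7.png",p[:,:,::-1]); np.save(f"pics/{n}7.npy",d)
cv2.imwrite("pics/c6.png",np.hstack([cv2.resize(cv2.imread("pics/side7.png")[120:230,205:305],None,fx=4,fy=4),cv2.resize(cv2.imread("pics/top7.png")[150:260,195:295],None,fx=4,fy=4)]))
E
```

```text
contact False
13.7417 38.08712970274593 24.734698701246813 [446.52577618  35.34609303  28.3584699 ] [447.00372603  35.27202343  28.98280802]
False
15.7 38.19210685767037 [593.49547855 166.66636477 100.24881804] [-0.2115138  -0.95006514 -0.33300016]
```

View pics/c6.png

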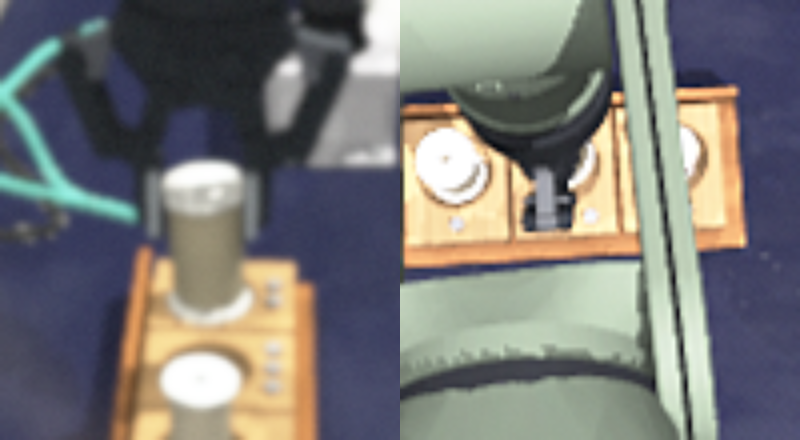

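```bash
python3 - 2>&1 <<'E'
from h import *
ctrl.move_l(np.array([593.6,167.,64.]),vel=150)
print("contact",ctrl.move_l(np.array([593.6,167.,42.5]),vel=45,threshold=3))
s=sensors.read_state();print(s["t"],s["eef_pos"],s["force"],s["grip_width"])
E
```

```text
contact True
16.6417 [593.45733066 167.08862707  44.76390762] [-0.46850388 -0.44022072  3.38021005] 38.31892046817729
```

```bash
python3 - 2>&1 <<'E'
from h import *
ctrl.gripper_to(58,force=25)
ctrl.move_l(np.array([593.6,167.,125.]),vel=160)
ctrl.gripper_to(64)
ctrl.move_ptp(np.array([552.3,-162.3,110.]),R(-2.01))
ctrl.hold(0.2)
for n in ("top","side"):
    p,d=optics.grab_frame(n); cv2.imwrite(f"pics/{n}8.png",p[:,:,::-1]); np.save(f"pics/{n}8.npy",d)
s=sensors.read_state();print(s["t"],s["eef_pos"],np.round(s["q"],2),s["wrist_torque"])
W=cloud("top",np.load("pics/top8.npy"))
for u0,u1,lo,hi in ((222,250,78,95),(246,285,56,70)):
    q=W[165:210,u0:u1].reshape(-1,3);q=q[(q[:,2]>lo)&(q[:,2]<hi)];print(len(q),q.mean(0).round(1),q[:,2].std().round(2))
cv2.imwrite("pics/c7.png",np.hstack([cv2.resize(cv2.imread("pics/side8.png")[100:220,225:345],(400,400)),cv2.resize(cv2.imread("pics/top8.png")[150:250,190:290],(400,400))]))
E
```

```text
19.425 [ 552.63723025 -161.39401448  110.05553495] [-0.43  0.32  1.64  0.    1.18  0.  ] [0.01768124 0.02016118 0.0048545 ]
235 [592.8 167.1  84.6] 1.7
138 [599.3  99.7  62.7] 1.76
```

View pics/c7.png

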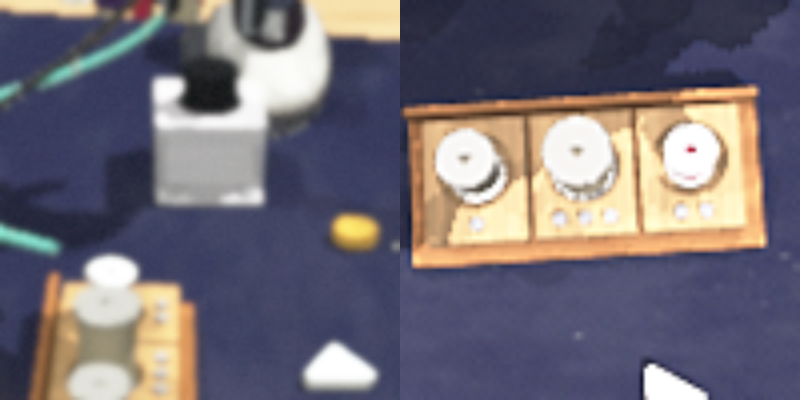

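```bash
python3 - 2>&1 <<'E'
from h import *
for n in ("side","top"):
    W=cloud(n,np.load(f"pics/{n}8.npy"));c=optics.camera_params(n)
    for z in (92,110,127,160,200):
        p=c["mtx"]@(c["R"]@np.array([552.,-162,z])+c["t"]);u,v=(p[:2]/p[2]).round().astype(int);print(n,z,u,v,W[v,u].round() if 0<=v<384 else "")
    m=(abs(W[...,0]-552)<100)&(abs(W[...,1]+162)<70)&(W[...,2]>97)&(W[...,2]<300)
    q=W[m];print(len(q));
    if len(q): print(np.percentile(q,[0,1,5,25,50,75,100],axis=0).round())
E
```

```text
side 92 287 119 [ 553. -162.   93.]
side 110 288 113 [ 559. -349.   30.]
side 127 288 107 [ 562. -391.   32.]
side 160 288 95 [ 578. -698.  -43.]
side 200 289 79 [ 552. -149.  205.]
2142
[[ 488. -197.  130.]
 [ 492. -191.  135.]
 [ 501. -179.  150.]
 [ 525. -156.  196.]
 [ 551. -139.  226.]
 [ 581. -130.  263.]
 [ 620. -120.  300.]]
top 92 374 207 [ 551. -161.   95.]
top 110 377 206 [ 540. -136.  191.]
top 127 379 205 [ 541. -135.  204.]
top 160 384 203 [ 538. -127.  256.]
top 200 391 200 [ 538. -126.  293.]
835
[[ 490. -179.   97.]
 [ 492. -177.  140.]
 [ 497. -174.  177.]
 [ 517. -138.  205.]
 [ 534. -133.  233.]
 [ 557. -126.  276.]
 [ 621. -121.  300.]]
```

```bash
cat > turn.py <<'E'
from h import *
def turn(delta,step=0.12,lim=0.9):
    """rotate joint 6 by delta in steps; stop at resisting torque"""
    q=np.array(sensors.read_state()["q"],float);q0=q[5];n=int(np.ceil(abs(delta)/step));log=[]
    for i in range(1,n+1):
        q[5]=q0+delta*i/n; ctrl.set_joints(q)
        s=sensors.read_state();log.append((round(s["q"][5],2),round(s["wrist_torque"][2],2),round(s["grip_width"],1),round(float(np.linalg.norm(s["force"])),1)))
        if abs(s["wrist_torque"][2])>lim: break
    print(round(s["t"],2),log,s["eef_pos"].round(1)); return log
E
python3 - 2>&1 <<'E'
from turn import *
print("contact",ctrl.move_l(np.array([552.3,-162.3,50.]),vel=100,threshold=6))
print(sensors.read_state()["eef_pos"])
ctrl.gripper_to(35,force=60)
s=sensors.read_state();print(s["t"],s["grip_width"],s["grasp_force"],s["eef_pos"],s["force"],s["wrist_torque"])
p,d=optics.grab_frame("side");W=cloud("side",d);np.save("pics/side9.npy",d)
m=(abs(W[...,0]-552)<60)&(abs(W[...,1]+162)<60)&(W[...,2]>97)&(W[...,2]<300);
turn(0.6)
E
```

```text
contact False
[ 552.72313758 -162.52309124   50.31675813]
20.4917 42.30672851189625 61.066115498542786 [ 552.40220229 -162.26605555   51.41685727] [-3.4641903   1.37691678  5.27218676] [ 0.2424396   0.51000669 -0.04667776]
21.79 [(np.float64(0.12), np.float64(-0.03), 42.7, 0.5), (np.float64(0.24), np.float64(0.0), 42.3, 1.6), (np.float64(0.36), np.float64(0.0), 42.4, 0.7), (np.float64(0.48), np.float64(0.01), 42.3, 0.7), (np.float64(0.6), np.float64(0.0), 42.6, 1.1)] [ 552.4 -162.3   51.5]
```

It turned freely past 0.45 rad with almost no torque, so this is the loosening direction. I'll carry on to the end stop and then lift gently.

```bash
python3 - 2>&1 <<'E'
from turn import *
turn(0.75,step=0.15,lim=0.5)
turn(0.3,step=0.06,lim=0.35)
e=sensors.read_state()["eef_pos"]
print("stop",ctrl.move_l(np.array([e[0],e[1],e[2]+8]),vel=20,threshold=8))
s=sensors.read_state();print(s["t"],s["eef_pos"],s["force"],s["grip_width"],s["grasp_force"])
E
```

```text
23.12 [(np.float64(0.74), np.float64(-0.02), 42.5, 1.2), (np.float64(0.89), np.float64(0.04), 42.5, 1.0), (np.float64(1.04), np.float64(-0.02), 42.6, 1.1), (np.float64(1.19), np.float64(0.0), 42.4, 1.1), (np.float64(1.34), np.float64(-0.02), 42.3, 0.9)] [ 552.4 -162.3   51.4]
24.38 [(np.float64(1.4), np.float64(-0.0), 42.4, 0.7), (np.float64(1.46), np.float64(0.01), 42.5, 1.4), (np.float64(1.52), np.float64(-0.04), 42.3, 0.9), (np.float64(1.58), np.float64(0.02), 42.7, 1.9), (np.float64(1.64), np.float64(-0.06), 42.5, 2.1)] [ 552.2 -162.5   51.4]
stop False
24.925 [ 552.48736397 -162.57662473   59.84815615] [-1.17845662 -0.55152886  0.12196046] 42.345310429053825 60.95298886299133
```

```bash
python3 - 2>&1 <<'E'
from h import *
ctrl.move_l(np.array([552.3,-162.4,142.]),vel=80)
ctrl.hold(0.5)
s=sensors.read_state();print(s["t"],s["eef_pos"],s["force"],s["grip_width"],s["grasp_force"],s["eef_rot"][:,2])
ims=[]
for n in ("top","side"):
    p,d=optics.grab_frame(n);cv2.imwrite(f"pics/{n}10.png",p[:,:,::-1]);np.save(f"pics/{n}10.npy",d);ims.append(p[:,:,::-1])
W=cloud("top",d*0+np.load("pics/top10.npy"))
for u0,u1,lo,hi in ((222,250,78,95),(246,285,56,70),(196,222,60,95)):
    q=W[165:210,u0:u1].reshape(-1,3);q=q[(q[:,2]>lo)&(q[:,2]<hi)];print(len(q),q.mean(0).round(1))
cv2.imwrite("pics/c10.png",np.hstack([cv2.resize(ims[1][60:220,215:345],(400,492)),cv2.resize(ims[0][140:280,180:294],(400,492))]))
E
```

```text
26.6083 [ 552.27728611 -162.40240249  141.93881057] [ 1.09766452  0.21473232 -1.55571058] 42.1803139124794 60.98145246505737 [ 7.64616312e-05 -2.21254654e-04 -9.99999973e-01]
235 [592.9 167.2  84.8]
138 [599.3  99.7  62.5]
171 [588.2 234.5  76.5]
```

View pics/c10.png

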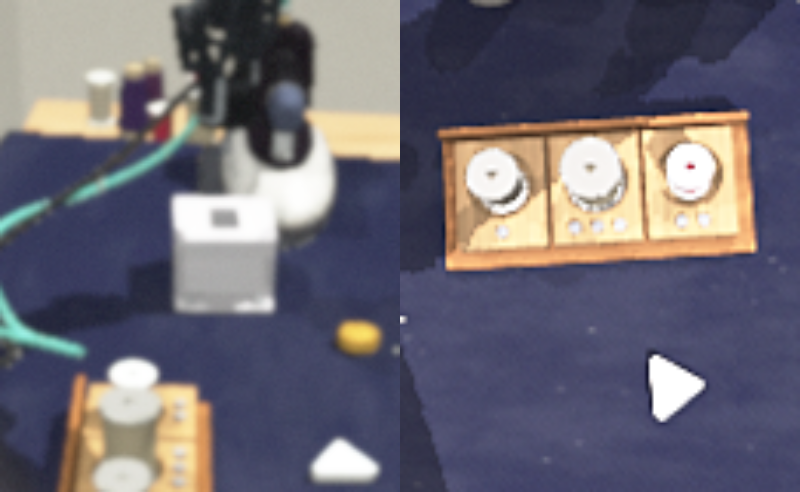

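The cap has left the pot: its opening shows at crop (225,217). The gripper, closed to 42 mm, holds it above. Both spools and the bystanders in view are where they belong, so I'm handing in.

```bash
python3 -c "
from plant import ctrl
print(ctrl.finish_job())"
```

```text
the job is handed in; nothing more can be done
None
```

Job handed in at about 27 s of the 64 s limit: the short spool is in the two-stud pocket, the tall spool is in the three-stud pocket, and the cap is held about 90 mm above its pot; it came free on the first direction I tried, so I never turned it the other way.

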